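Hang the belt wheel on the J-hook and close its keeper

ROBOT

A 7-joint arm with a two-finger parallel gripper is mounted at the origin on a cart in front of the work surface, level with it; the furniture and walls round the work are solid. World frame = base frame: x ahead of the robot, y to its left, z up, the work surface at z = 0. Lengths are in m, angles in rad, forces in N, time in s.
With the tool pointing down it reaches from about 0.425 to 0.95 m from the base axis. Payload 4.7 kg.
Tool frame: the origin (TCP) lies between the finger pads; the fingertips stand 25 mm ahead of it and the grasp point (between the pads) lies 6 mm ahead of it; x points along the fingers, z is the direction in which the jaws open and shut, and the axes are right-handed (so a half turn about x gives the same grasp; the last joint's range is limited). The gripper opens to 85 mm and grips with 20 to 120 N. Pads are 22 mm wide; open, the fingers measure 114 mm over their backs; the gripper's body (76 mm by 85 mm) begins 54 mm behind the grasp point. The pads swing forward as they close: fully open they stand 13 mm farther back than shut.
Start: joints at [-1.264, 0.469, -0.049, 1.532, 0.024, 1.141, -0.082], TCP at [0.222, 0.637, 0.256] pointing down, gripper open.
Joint ranges: [-2.59, 2.59], [-0.33, 1.99], [-1.39, 1.29], [0.1, 2.45], [-1.04, 4.18], [0.21, 1.99], [-2.66, 2.66]. Speed limits (rad/s): [2.57, 2.57, 3.14, 3.14, 3.14, 3.14, 3.14].

INTERFACE

Orientations are given as a 3x3 rotation matrix whose columns are the frame's x, y, z axes.
In Python, from rig import * gives the robot as it stands. Calls block until the motion is done:
- movep(position, orientation): joint-space move of the TCP to a pose.
- move_l(position, attitude=None, feed=0.15, until_force=None): straight line of the TCP; attitude=None keeps the orientation; feed is the mean speed in m/s. With until_force (N) it stops when the force on the tool has changed by that much, and returns True; else False.
- move_joints(angles): joint-space move.
- command_gripper(opening, newtons=None): finger opening in m; newtons is the grip in N (None keeps the last); returns when the fingers have stopped.
- sleep(seconds).
- inverse_kinematics(position, orientation): joint angles nearest the present ones, or None.
- sense(): the state.
- camera(name): name is "scene" or "side" or "wrist"; returns (picture, depth): 480x640x3 uint8, red, green, blue; 480x640 float32, m along the optical axis (not along the pixel's ray), 0 where there is no reading.
- camera_params(name): a dict with "K" (3x3 intrinsics, pixels), "position" and "rotation" of the camera in the world; the wrist camera has in their place "tool_from_camera" (4x4, takes a point from camera to tool coordinates, whose origin is the TCP and whose axes are the tool frame's). Camera axes: x right, y down, z forward; pixel columns grow to the right and rows downward; lengths in m; the calibration is good to about 2 mm. A picture is of the moment at which its call begins: read the wrist's pose just before it. camera_params takes no time and is no camera call.
A pose or a line that the arm cannot do raises Unreachable and nothing moves.
- finish_job(): hands the job in, once; it reports no verdict.
The state is a dict: "time_s": time; "joint_pos": joint angles; "qd": joint speeds; "joint_efforts": joint torques, N m; "position": TCP position; "tcp_rot": TCP orientation; "wrist_force": force on the tool from outside, world axes, zero at the start; "ft_torque": the same for the moment, N m; "finger_gap": finger opening in m.
Only numpy, scipy, OpenCV 4.12 (cv2) and the standard library are available. Lean on these libraries where they do the work, as an engineer would, in place of code of your own. Each camera call takes 0.05 s, during which the arm holds its last target.

TASK

Take the spoked wheel out of its cradle by the rim and hang the rim in the saddle of the J-hook on the stand, between lip and block; ease it down, do not drop it or ram it against the stand. When it hangs there free and still, swing the keeper bar fully shut over it so that it cannot come off. Do not push the other parts about.

Things in the scene. Friction and masses are not known exactly. Their poses are not given: they have to be found in the camera images.
- wheel: Bare metal spoked belt wheel, 180 mm diameter, 0.4 kg. Origin: its centre; x: its axle. Rim 12 mm thick radially (inner diameter 156), 16 mm wide along the axle. Three spokes 10 mm wide, 9 mm along the axle, 120 degrees apart, one along its +z, up at the start; hub 36 mm across, 24 long. Starts upright in the cradle, top 190 mm above the table. It can be gripped across the rim from above.
- cradle: Fixed slotted rest in which the wheel stands at the start: base 70 x 150 x 10 mm, two upright cheeks to 55 mm above the table, 20 mm apart, either side of the wheel's lowest part. Origin on the table under the wheel's centre; x along the wheel's axle, y along the slot.
- stand: Fixed stand: base 130 x 130 x 14 mm, round column 26 mm thick, 335 mm tall. Origin on the table under the column's axis. A flat-bar J-hook, 24 mm wide, sticks out along the stand's -x. It is clamped firmly at a height that is NOT reported and differs each time, saddle 215 to 275 mm above the table: feel for it (touch the lip's top from above) or look.
- under_saddle (a point): Point on the table below the middle of the hook's saddle, 60 mm from the column's axis along the stand's -x. The saddle is flat, its bar 6 mm thick, 46 to 74 mm from the axis. Outside it a lip, 74 to 80 mm from the axis, rises 18 mm above the saddle; inside it a block (20 to 46 mm) rises 14 mm. The clamp on the column is 46 mm square, 18 mm below to 20 mm above the saddle.
- keeper (a joint): Keeper bar that swings level about the column's axis, rad. 0 = shut over saddle and lip, at its stop; positive = open towards the stand's +y, at most 1.9; starts at 1.2 to 1.7. 18 mm wide, 7 thick, underside 21 mm above the saddle, ends 86 mm from the axis. Upright peg on it, 12 mm thick with a 16 mm ball on top, 78 mm from the axis, 28 to 71 mm above the saddle. 1 N moves it; it stays where left.
- can_a: Bystander: upright pale blue-grey steel motor can, 66 mm across, 86 mm tall. Leave alone. Origin under its centre, on the table.
- can_b: Bystander: upright pale blue-grey steel motor can, 66 mm across, 86 mm tall. Leave alone. Origin under its centre, on the table.
- caps: Bystander: stack of round motor end caps, 64 mm across, 31 mm tall. Leave alone. Origin under its centre, on the table.
- bearing: Bystander: ball bearing lying flat, 48 mm across, 9 mm tall. Leave alone. Origin under its centre, on the table.
- bars: Bystander: taped bundle of ground bars lying flat, 105 mm long, 47 mm wide, 12 mm tall. Leave alone. Origin under its centre, on the table.

How it is judged:
On the way:
1. the wheel hangs free and still on the hook, with the keeper still open (horizontal distance between wheel and under_saddle below 0.022 m and height (world z) of wheel above 0.125 m and angle between the x axis of wheel and the x axis of stand, either way round below 0.35 rad and linear speed of wheel below 0.04 m/s and contact force between the fingers and wheel below 0.3 N and value of joint keeper above 0.8 rad), for 0.2 s.
At the end, for the whole second after the job is handed in: The wheel hangs still (under 0.04 m/s), untouched, by its rim in the saddle: centre over 125 mm above the table, within 22 mm (from above) of the point under the saddle, axle within 0.35 rad of the hook's direction; the keeper is closed over it (within 0.12 rad) and at rest (horizontal distance between wheel and under_saddle below 0.022 m and height (world z) of wheel above 0.125 m and angle between the x axis of wheel and the x axis of stand, either way round below 0.35 rad and linear speed of wheel below 0.04 m/s and contact force between the fingers and wheel below 0.3 N and value of joint keeper below 0.12 rad and velocity of joint keeper between -0.1 and 0.1 rad/s).
It fails at once if the wheel is let fall (faster than 0.5 m/s while the fingers do not touch it) (linear speed of wheel above 0.5 m/s and contact force between the fingers and wheel below 0.05 N).
It fails at once if the wheel is rammed against the stand or hook (more than 60 N between them) (contact force between wheel and stand above 60 N).
It fails at once if a bystander is moved more than 30 mm (distance of any of can_a, can_b, caps, bearing, bars from where it was at the start of the episode above 0.03 m).
It also fails if it takes over 72 s, if anything falls off the work surface, if the arm or the gripper's body presses on something with over 40 N, if the wrist force passes 120 N, or if a joint passes its speed limit or range.

## Working session

There is one attempt and no reset: what is moved stays moved. The work goes in short steps, each a Python script; the robot and the scene stay as the last script left them, time stands still between calls to the robot, and variables do not carry over. Pictures are saved under pics/ and viewed, and the job is handed in when it is done.

```bash
ls; mkdir -p pics; cat > h.py <<'E'
from rig import *
import numpy as np, cv2
def save(n,f):
    p,d=camera(n); cv2.imwrite('pics/'+f+'.png',p[:,:,::-1]); np.savez('pics/'+f+'.npz',d=d,p=p); return p,d
def w(n,u,v,z):
    c=camera_params(n);K=np.array(c['K']);R=np.array(c['rotation']);
    return R@(z*np.linalg.inv(K)@[u,v,1])+np.array(c['position'])
E
python3 - <<'E'
from h import *
print(sense())
for n in('scene','side','wrist'):
    print(n,camera_params(n)); save(n,n+'0')
E
```

```text
pics
{'time_s': 0.0, 'joint_pos': array([-1.26390857,  0.4694414 , -0.048627  ,  1.53372526,  0.024083  ,
        1.14100073, -0.08231833]), 'qd': array([-0.00015227,  0.00025299,  0.00185605,  0.00059421, -0.00124095,
        0.00025221,  0.00101796]), 'joint_efforts': array([ 2.11878769e-04, -5.10298562e+01, -4.67849511e-02, -2.37715298e+01,
        1.06325874e-02,  7.57517642e-03,  2.56224797e-05]), 'position': array([0.22220615, 0.6367914 , 0.25524823]), 'tcp_rot': array([[-6.13278885e-04, -9.44162735e-01,  3.29478913e-01],
       [-1.89297673e-03,  3.29479481e-01,  9.44160838e-01],
       [-9.99998020e-01, -4.46620098e-05, -1.98934089e-03]]), 'wrist_force': array([-1.00883715,  0.11638018,  0.25611473]), 'ft_torque': array([-0.04881964,  0.00977261, -0.00384835]), 'finger_gap': 0.08520203721507463}
scene {'K': array([[527.72328693,   0.        , 317.89344306],
       [  0.        , 527.72328693, 247.03929603],
       [  0.        ,   0.        ,   1.        ]]), 'position': array([0.02917532, 0.11054158, 0.71161527]), 'rotation': array([[-0.52841444, -0.55957931,  0.6384741 ],
 
[... 309 characters left out ...]
1.16330655]), 'rotation': array([[ 0.82088625, -0.48405349,  0.30304781],
       [-0.57103165, -0.68800776,  0.44784838],
       [-0.00828332, -0.54068247, -0.84118598]])}
wrist {'K': array([[339.8545289 ,   0.        , 325.94849478],
       [  0.        , 339.8545289 , 234.82367671],
       [  0.        ,   0.        ,   1.        ]]), 'tool_from_camera': array([[-3.58912351e-04, -3.14426022e-01,  9.49281912e-01,
        -1.17136817e-01],
       [ 2.95887872e-04, -9.49281965e-01, -3.14425928e-01,
         8.08653104e-02],
       [ 9.99999892e-01,  1.68029656e-04,  4.33743869e-04,
         5.02359876e-04],
       [ 0.00000000e+00,  0.00000000e+00,  0.00000000e+00,
         1.00000000e+00]])}
```

View pics/scene0.png

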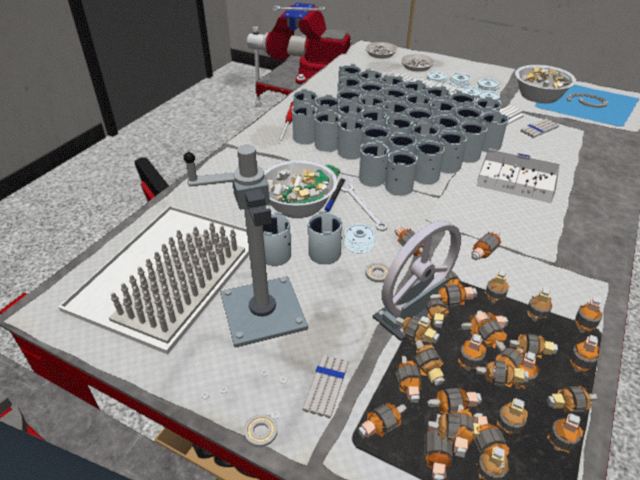

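View pics/side0.png

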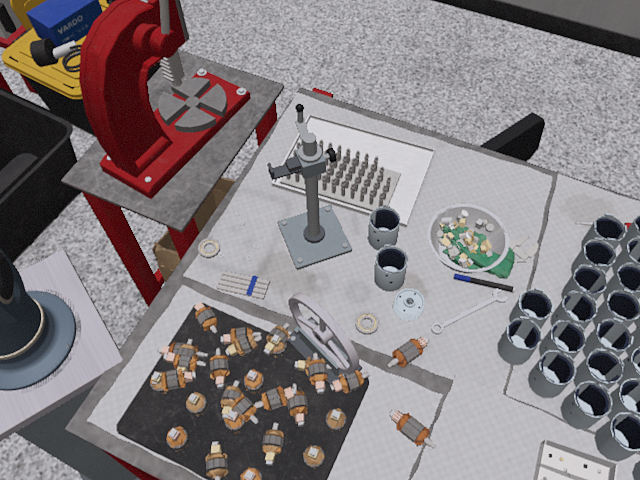

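View pics/wrist0.png

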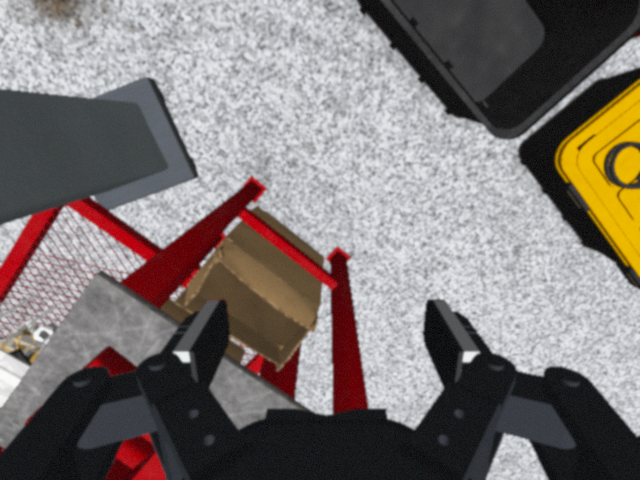

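```bash
python3 - <<'E'
import cv2,numpy as np
a=cv2.imread('pics/scene0.png');b=cv2.imread('pics/side0.png')
cv2.imwrite('pics/c1.png',cv2.resize(a[130:350,170:330],None,fx=3.5,fy=2.7*1.0,interpolation=3)[:600])
cv2.imwrite('pics/c2.png',cv2.resize(a[210:350,360:480],None,fx=4,fy=4,interpolation=3))
cv2.imwrite('pics/c3.png',cv2.resize(b[90:280,240:390],None,fx=3,fy=3,interpolation=3))
cv2.imwrite('pics/c4.png',cv2.resize(b[280:390,270:380],None,fx=5,fy=5,interpolation=3))
E
cat > m.py <<'E'
import numpy as np
from rig import camera_params
def cloud(n,f):
    d=np.load('pics/%s.npz'%f)['d'];c=camera_params(n);K=c['K'];v,u=np.mgrid[:480,:640]
    P=np.stack([(u-K[0,2])/K[0,0]*d,(v-K[1,2])/K[1,1]*d,d],-1)@np.array(c['rotation']).T+c['position']
    P[d==0]=np.nan; return P
E
python3 - <<'E'
from m import *
for n in('scene','side'):
    P=cloud(n,n+'0')
    print(n)
    pts={'scene':[(410,300),(433,225),(258,300),(247,150),(262,215),(190,158),(325,225),(275,232),(360,238),(377,272),(327,385),(430,265)],'side':[(314,240),(310,140),(280,172),(300,108),(390,255),(384,215),(408,300),(368,322),(245,286),(320,335),(298,300)]}[n]
    for u,v in pts: print(u,v,P[v,u].round(4))
E
```

```text
scene
410 300 [ 0.4902 -0.3691  0.0201]
433 225 [ 0.4849 -0.3868  0.1877]
258 300 [ 0.6119 -0.1301  0.0449]
247 150 [ 0.6147 -0.1394  0.3359]
262 215 [ 0.5425 -0.1206  0.279 ]
190 158 [ 0.6411 -0.067   0.3331]
325 225 [ 0.7172 -0.3336  0.0515]
275 232 [ 0.7633 -0.2449  0.0399]
360 238 [ 0.6704 -0.3873  0.0271]
377 272 [ 0.5951 -0.376  -0.    ]
327 385 [ 0.4247 -0.1515  0.0106]
430 265 [ 0.4694 -0.38    0.1168]
side
314 240 [ 0.6081 -0.1612  0.0287]
310 140 [ 0.6169 -0.1498  0.338 ]
280 172 [ 0.5607 -0.1301  0.268 ]
300 108 [ 0.6453 -0.0748  0.3375]
390 255 [ 0.7083 -0.2974  0.0555]
384 215 [ 0.7564 -0.2138  0.063 ]
408 300 [ 0.6864 -0.3895  0.0225]
368 322 [ 0.5963 -0.3745  0.0012]
245 286 [ 0.4299 -0.1643  0.014 ]
320 335 [ 0.4727 -0.3841  0.1174]
298 300 [ 0.4658 -0.3263  0.1728]
```

View pics/c1.png

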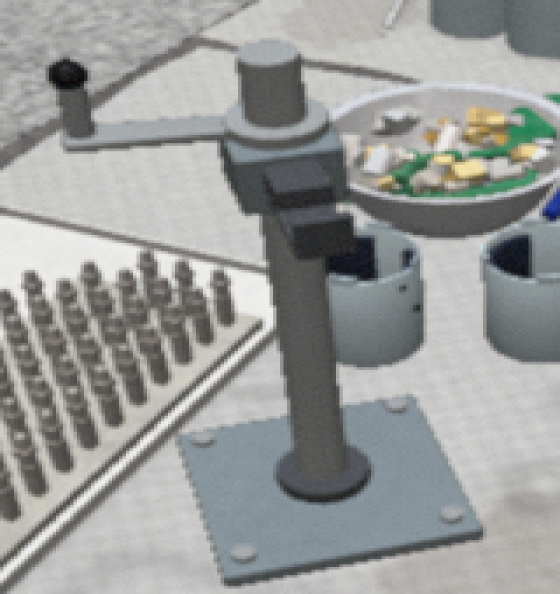

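View pics/c2.png

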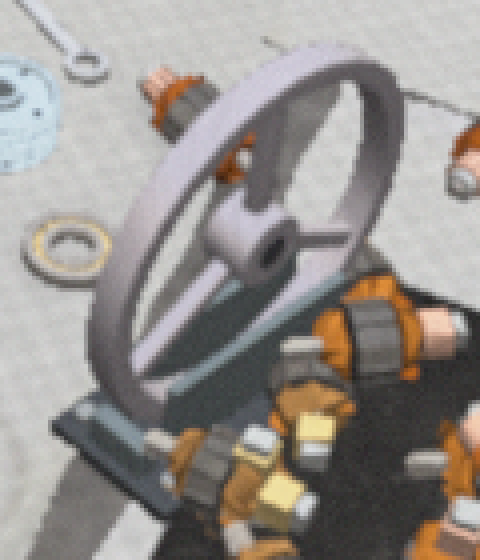

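View pics/c3.png

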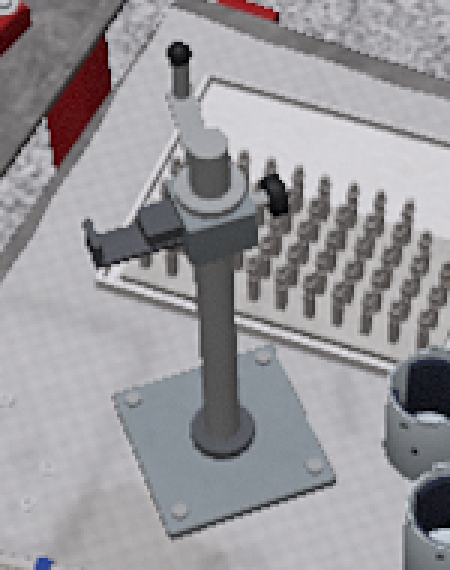

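View pics/c4.png

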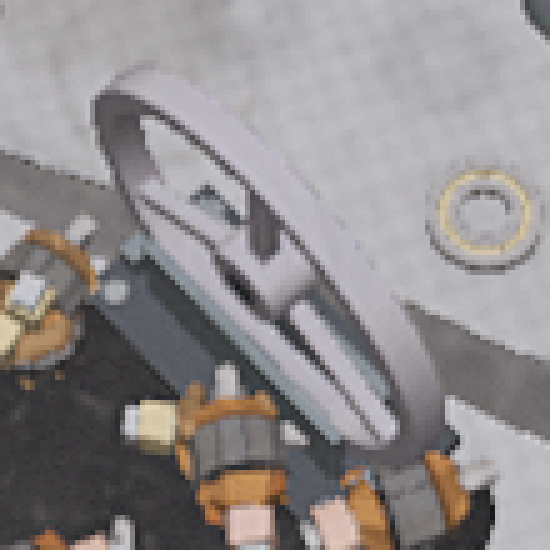

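```bash
cat > fit.py <<'E'
from m import *
from scipy.optimize import least_squares
def wheel(P,c0,zmin=.075,R=.1):
    m=(np.hypot(P[...,0]-c0[0],P[...,1]-c0[1])<R)&(P[...,2]>zmin)&(P[...,2]<.22)
    Q=P[m]
    # wheel solid fit: distance to rim box cross-section (axial half .008, radial .078-.090), vertical axle-plane, tilt free
    def f(p):
        a=np.array([np.cos(p[3])*np.cos(p[4]),np.sin(p[3])*np.cos(p[4]),np.sin(p[4])])
        D=Q-p[:3];ax=D@a;r=np.linalg.norm(D-ax[:,None]*a,axis=1)
        dx=np.abs(ax)-.008;dr=np.abs(r-.084)-.006
        sd=np.hypot(np.maximum(dx,0),np.maximum(dr,0))+np.minimum(np.maximum(dx,dr),0)
        return np.where(r<.07,0,sd)
    best=None
    for y in np.arange(0,3.14,.2):
        s=least_squares(f,[c0[0],c0[1],.1,y,0],loss='soft_l1',f_scale=.002)
        if best is None or s.cost<best.cost: best=s
    return best.x.round(4),best.cost,len(Q)
if __name__=='__main__':
  for n in('scene','side'):
    P=cloud(n,n+'0'); print(n,wheel(P,(.475,-.375)))
    # column
    m=(np.hypot(P[...,0]-.614,P[...,1]+.147)<.04)&(P[...,2]>.05)&(P[...,2]<.2);Q=P[m]
    s=least_squares(lambda p:np.hypot(Q[:,0]-p[0],Q[:,1]-p[1])-.013,[.614,-.147],loss='soft_l1',f_scale=.002);c=s.x
    print('col',c.round(4),s.cost,len(Q))
    m=(np.hypot(P[...,0]-.614,P[...,1]+.147)<.11)&(P[...,2]>.008)&(P[...,2]<.02);Q=P[m]
    import cv2
    r=cv2.minAreaRect((Q[:,:2]*1000).astype(np.float32));print('base',r,np.median(Q[:,2]))
    m=(np.hypot(P[...,0]-c[0],P[...,1]-c[1])<.1)&(P[...,2]>.2)&(P[...,2]<.36);Q=P[m]
    d=Q[:,:2]-c
    th=-0.26;ex=np.array([np.cos(th),np.sin(th)]);ey=np.array([-ex[1],ex[0]])
    lx=d@ex;ly=d@ey
    h=(lx<-.028)&(abs(ly)<.05)
    o=np.argsort(lx[h]);A=np.c_[lx[h],ly[h],Q[h,2]][o]
    print('hook n',len(A)); 
    for a in range(-86,-20,4):
        k=(A[:,0]*1000>=a)&(A[:,0]*1000<a+4)
        if k.sum(): print(a,k.sum(),'y',A[k,1].min().round(4),A[k,1].max().round(4),'z',A[k,2].min().round(4),A[k,2].max().round(4))
    b=(ly>.05);print('peg', c, np.median(Q[(ly>.055)&(Q[:,2]>Q[:,2].max()-.06)],axis=0),Q[ly>.055,2].min(),Q[ly>.055,2].max())
    B=Q[ly>.065]; print('pegtop', np.median(B[B[:,2]>B[:,2].max()-.03],axis=0))
E
python3 fit.py
```

```text
scene (array([ 0.4816, -0.376 ,  0.0989,  0.135 , -0.0017]), np.float64(0.0010036646204409283), 2415)
col [ 0.6207 -0.1397] 0.00039276934609456447 1073
base ((630.4016723632812, -131.4518280029297), (150.7679901123047, 151.10562133789062), 76.26251983642578) 0.013365322442452976
hook n 641
-86 8 y -0.01 0.009 z 0.2638 0.2841
-82 251 y -0.0134 0.0107 z 0.2605 0.2867
-78 25 y -0.0127 0.0107 z 0.2666 0.2856
-74 4 y -0.0116 0.0104 z 0.2624 0.2838
-70 3 y 0.0104 0.0105 z 0.2633 0.268
-66 6 y 0.0093 0.0109 z 0.2631 0.2691
-62 4 y 0.0083 0.0103 z 0.2667 0.2684
-58 6 y 0.0076 0.011 z 0.2632 0.2677
-54 18 y -0.0116 0.011 z 0.2661 0.2692
-50 108 y -0.0118 0.0112 z 0.2636 0.2826
-46 93 y -0.0128 0.0112 z 0.2654 0.2831
-42 31 y -0.0119 0.0112 z 0.2706 0.2822
-38 32 y -0.0116 0.0114 z 0.2625 0.2824
-34 35 y -0.0122 0.0114 z 0.2663 0.2832
-30 17 y -0.0119 0.0113 z 0.2635 0.2822
peg [ 0.62066759 -0.13968317] [ 0.64220223 -0.06718285  0.30365478] 0.2880201370453959 0.33877300978569924
pegtop [ 0.6427612  -0.0652775   0.32765555]
side (array([ 0.4822, -0.3781,  0.1008,  0.1361,  0.0168]), np.float64(
[... 222 characters left out ...]
2 42 y -0.016 0.009 z 0.2614 0.2892
-78 34 y -0.0176 0.0098 z 0.2664 0.2888
-74 14 y -0.0145 0.0079 z 0.2636 0.2712
-70 25 y -0.014 0.0098 z 0.2642 0.2729
-66 27 y -0.0138 0.0104 z 0.261 0.2714
-62 25 y -0.0159 0.0105 z 0.2648 0.2714
-58 26 y -0.0141 0.0113 z 0.2633 0.2722
-54 23 y -0.014 0.0099 z 0.263 0.2707
-50 33 y -0.0138 0.0118 z 0.263 0.2849
-46 42 y -0.0144 0.0099 z 0.2618 0.2857
-42 36 y -0.015 0.0082 z 0.2618 0.286
-38 33 y -0.0148 0.013 z 0.2636 0.2846
-34 37 y -0.0139 0.0106 z 0.2539 0.2875
-30 17 y -0.0147 0.0078 z 0.2623 0.2851
peg [ 0.61969736 -0.14121716] [ 0.64331133 -0.07320264  0.3050546 ] 0.28912378047271414 0.34159343439949275
pegtop [ 0.64440938 -0.07235429  0.33183846]
```

```bash
cat > plan.py <<'E'
from h import *
up=np.array([0,0,1.])
def R(yaw,t,flip=1):
    a=np.array([np.cos(yaw),np.sin(yaw),0]);ey=np.array([-a[1],a[0],0])
    x=-np.cos(t)*up+np.sin(t)*ey; z=flip*a; return np.c_[x,np.cross(z,x),z]
def rimpt(c,yaw,th,r=.084):
    ey=np.array([-np.sin(yaw),np.cos(yaw),0]); return np.array(c)+r*(np.cos(th)*up-np.sin(th)*ey)
def tcp(c,yaw,th,t,flip): 
    M=R(yaw,t,flip); return rimpt(c,yaw,th)-.006*M[:,0],M
WC=np.array([.482,-.377,.1]);WY=.1355
SY=-.25;COL=np.array([.620,-.1405]);US=COL-.06*np.array([np.cos(SY),np.sin(SY)]);SZ=.269
HC=np.array([US[0],US[1],SZ-.0771])
E
python3 - <<'E'
from plan import *
from m import cloud
P=cloud('side','side0')
for u,v in [(100,170),(190,80),(180,120),(190,10),(50,60),(150,60),(235,100)]: print(u,v,P[v,u].round(3))
r=np.radians
for flip in(1,-1):
  for th,rho,t0 in [(0,60,0),(20,40,0),(30,30,0),(30,30,-15),(15,40,-15),(20,35,-10),(35,30,-20)]:
    res=[]
    p,M=tcp(WC,WY,r(th),r(t0),flip);q0=inverse_kinematics(p,M)
    p1,M1=tcp(HC,SY,r(th+rho),r(t0+rho),flip);q1=inverse_kinematics(p1,M1)
    p2,M2=tcp(HC+[0,0,.06],SY,r(th+rho),r(t0+rho),flip);q2=inverse_kinematics(p2,M2)
    print(flip,th,rho,t0,*[None if q is None else np.round(q,2) for q in(q0,q1,q2)])
E
```

```text
100 170 [0.307 0.313 0.004]
190 80 [0.611 0.405 0.056]
180 120 [0.524 0.289 0.063]
190 10 [ 1.166  1.833 -0.868]
50 60 [ 0.4    1.379 -0.475]
150 60 [0.495 0.274 0.275]
235 100 [0.675 0.291 0.041]
1 0 60 0 [-0.04  0.57  0.92  1.8  -0.53  1.03  1.21] [ 0.44  0.61  0.33  1.75 -1.03  1.61  0.94] [ 0.44  0.54  0.33  1.71 -1.01  1.67  0.84]
1 20 40 0 [ 0.01  0.62  0.92  1.75 -0.56  1.05  1.26] [-0.05  0.62  0.91  1.78 -1.01  1.58  0.96] [-0.05  0.54  0.92  1.73 -0.96  1.63  0.86]
1 30 30 0 [ 0.04  0.64  0.92  1.73 -0.58  1.06  1.28] [-0.2   0.61  1.05  1.8  -0.95  1.49  0.92] [-0.2   0.52  1.04  1.73 -0.87  1.54  0.81]
1 30 30 -15 [-0.1   0.57  0.92  1.87 -0.4   0.74  1.1 ] [-0.35  0.55  1.08  1.81 -0.75  1.28  0.74] [-0.35  0.45  1.05  1.74 -0.65  1.34  0.63]
1 15 40 -15 [-0.14  0.53  0.92  1.9  -0.35  0.74  1.05] [-0.29  0.61  1.12  1.8  -0.91  1.45  0.88] [-0.29  0.51  1.09  1.73 -0.82  1.49  0.76]
1 20 35 -10 [-0.08  0.56  0.92  1.84 -0.44  0.84  1.14] [-0.29  0.61  1.12  1.8  -0.91  1.45  0.88] [-0.29  0.51  1.09  1.73 -0.82  1.49  0.76]
1 35 30 -20 [-0.13  0.57  0.92  1.91 -0.34  0.
[... 405 characters left out ...]
4  1.11  1.74 -0.73  1.14 -1.73] [-0.23  0.65  1.11  1.8  -0.98  1.53 -2.2 ] [-0.24  0.56  1.11  1.73 -0.9   1.58 -2.3 ]
-1 30 30 -15 [-0.2   0.67  1.11  1.87 -0.61  0.8  -1.85] [-0.37  0.57  1.11  1.81 -0.77  1.3  -2.38] [-0.39  0.48  1.12  1.74 -0.68  1.37 -2.48]
-1 15 40 -15 [-0.24  0.63  1.12  1.9  -0.56  0.79 -1.91] [-0.28  0.6   1.11  1.8  -0.91  1.45 -2.27] [-0.3   0.52  1.11  1.73 -0.83  1.5  -2.37]
-1 20 35 -10 [-0.18  0.66  1.11  1.85 -0.62  0.91 -1.84] [-0.28  0.6   1.11  1.8  -0.91  1.45 -2.27] [-0.3   0.52  1.11  1.73 -0.83  1.5  -2.37]
-1 35 30 -20 [-0.23  0.67  1.11  1.91 -0.58  0.69 -1.89] [-0.41  0.56  1.12  1.83 -0.71  1.23 -2.43] [-0.43  0.47  1.12  1.75 -0.61  1.3  -2.53]
```

```bash
python3 - <<'E'
from plan import *
from m import cloud
for n in('side','scene'):
    P=cloud(n,n+'0')
    m=(P[...,2]>.06)&(P[...,1]>.0)&(np.hypot(P[...,0],P[...,1])>.25)
    Q=P[m];print(n,len(Q))
    if len(Q):
        r=np.hypot(Q[:,0],Q[:,1]);az=np.arctan2(Q[:,1],Q[:,0])
        for a in np.arange(0,2,.15):
            k=(az>=a)&(az<a+.15)&(r<1)
            if k.sum()>3: print(a.round(2),k.sum(),'r',r[k].min().round(3),r[k].max().round(3),'z',Q[k,2].max().round(3))
c=camera_params('side')
for p in [(.5,.28,.3),(.5,.28,.5),(.5,.28,.6)]:
    x=c['rotation'].T@(np.array(p)-c['position']);print(p,(c['K']@x/x[2])[:2].round(),x[2])
q=[-1.264,-.1,0,1.75,0,1.49,-.082]
E
```

```text
side 13350
0.0 57 r 0.677 0.792 z 0.071
0.3 975 r 0.551 0.731 z 0.429
0.45 10851 r 0.403 0.745 z 0.402
0.6 1467 r 0.41 0.719 z 0.397
scene 350
0.0 329 r 0.658 0.793 z 0.069
0.3 21 r 0.609 0.675 z 0.063
(0.5, 0.28, 0.3) [148.  48.] 1.2760469541820902
(0.5, 0.28, 0.5) [120. -40.] 1.107809757978163
(0.5, 0.28, 0.6) [102. -95.] 1.0236911598761993
```

```bash
python3 - <<'E'
from plan import *
r=np.radians
# find wide options: iterate nearest to see which poses the IK reports high & retracted
for p in [(.222,.637,.45),(.18,.5,.5),(.15,.42,.55),(.2,.55,.6),(.45,.0,.55)]:
    q=inverse_kinematics(np.array(p),sense()['tcp_rot']); print(p,None if q is None else np.round(q,2))
E
```

```text
(0.222, 0.637, 0.45) [-1.27  0.38 -0.04  1.23  0.01  1.53 -0.07]
(0.18, 0.5, 0.5) [-1.26  0.12 -0.05  1.47  0.01  1.56 -0.08]
(0.15, 0.42, 0.55) [-1.26 -0.03 -0.06  1.52 -0.    1.66 -0.08]
(0.2, 0.55, 0.6) [-1.27  0.24 -0.04  1.11  0.01  1.8  -0.07]
(0.45, 0.0, 0.55) [-0.06 -0.03 -0.03  1.52  0.    1.66  1.14]
```

```bash
python3 - <<'E'
from plan import *
from m import cloud
P=cloud('side','side0')
Q=P[(P[...,2]>.03)&(P[...,1]>.05)]
r=np.hypot(Q[:,0],Q[:,1]);az=np.arctan2(Q[:,1],Q[:,0]);k0=(r<1)&(r>.25)&(az>.3)
for z in np.arange(.05,.5,.05):
    k=k0&(Q[:,2]>z)&(Q[:,2]<z+.05)
    if k.sum():print(z.round(2),k.sum(),'r',np.percentile(r[k],[0,5,95]).round(3),'x',Q[k,0].min().round(2),Q[k,0].max().round(2),'y',Q[k,1].min().round(2),Q[k,1].max().round(2))
# go up where we stand, then retract
move_l([.222,.637,.5]); 
q=inverse_kinematics(np.array([.15,.42,.55]),sense()['tcp_rot']);move_joints(q)
print(sense()['position'],sense()['time_s'])
save('wrist','w1');s=sense();np.savez('pics/w1s.npz',p=s['position'],R=s['tcp_rot'])
E
```

```text
0.05 3269 r [0.41  0.423 0.728] x 0.33 0.66 y 0.18 0.42
0.1 979 r [0.404 0.408 0.523] x 0.33 0.56 y 0.2 0.32
0.15 1362 r [0.403 0.408 0.636] x 0.33 0.57 y 0.2 0.33
0.2 1551 r [0.406 0.41  0.635] x 0.33 0.57 y 0.2 0.33
0.25 1852 r [0.411 0.42  0.657] x 0.33 0.6 y 0.21 0.31
0.3 2697 r [0.426 0.436 0.656] x 0.35 0.6 y 0.21 0.31
0.35 3402 r [0.449 0.465 0.612] x 0.37 0.6 y 0.22 0.34
0.4 123 r [0.555 0.583 0.595] x 0.46 0.55 y 0.23 0.32
[0.15025699 0.42074627 0.54949849] 2.8583
```

View pics/w1.png

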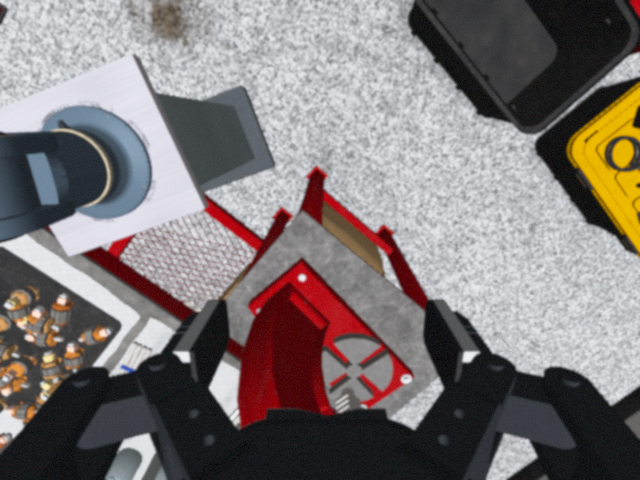

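```bash
python3 - <<'E'
from plan import *
d=np.load('pics/w1.npz')['d'];s=np.load('pics/w1s.npz');c=camera_params('wrist');K=c['K'];T=c['tool_from_camera']
v,u=np.mgrid[:480,:640]
P=np.stack([(u-K[0,2])/K[0,0]*d,(v-K[1,2])/K[1,1]*d,d],-1)@T[:3,:3].T+T[:3,3]
P=P@s['R'].T+s['p'];P[d==0]=np.nan
for a in[(280,330),(260,400),(345,360),(285,400),(340,400)]:print(a,P[a[1],a[0]].round(3))
Q=P[(P[...,0]>.3)&(P[...,2]>.1)&(P[...,0]<.8)];print(Q[:,2].max(), Q[Q[:,2].argmax()])
q=np.array([0,-.3,0,2.1,0,1.34,-.08])
for pos in [(.2,.3,.6),(.25,.25,.65),(.3,.1,.6),(.36,.18,.7),(.36,.18,.62),(.4,0,.6)]:
    print(pos,inverse_kinematics(np.array(pos),sense()['tcp_rot']))
E
```

```text
(280, 330) [0.361 0.266 0.176]
(260, 400) [0.366 0.256 0.319]
(345, 360) [0.563 0.321 0.035]
(285, 400) [0.392 0.278 0.301]
(340, 400) [0.535 0.313 0.174]
0.3393725604982789 [0.37562671 0.26025575 0.33937256]
(0.2, 0.3, 0.6) [-1.16667207 -0.18068148  0.05084755  1.53910912  0.00980627  1.78595701
  0.12043671]
(0.25, 0.25, 0.65) [-1.1015443  -0.17817884  0.14737724  1.4236821   0.02845433  1.89699632
  0.2875976 ]
(0.3, 0.1, 0.6) [-1.01950097 -0.31775429  0.35427383  1.61171834  0.11411045  1.83004121
  0.58249996]
(0.36, 0.18, 0.7) None
(0.36, 0.18, 0.62) [-0.9774353  -0.12331501  0.3446156   1.44006958  0.04474757  1.81989689
  0.6107191 ]
(0.4, 0, 0.6) [-0.98134085 -0.20897949  0.68187973  1.5091225   0.1370894   1.79539471
  0.95530108]
```

```bash
python3 - <<'E'
from plan import *
s=sense();q=s['joint_pos'];move_joints([q[0],-.27,0,1.55,0,1.86,q[6]])
print(sense()['position'])
move_joints([.62,-.27,0,1.55,0,1.86,.75]);s=sense();print(s['position'],s['tcp_rot'].round(2),s['time_s'])
r=np.radians
flip=1
for th,rho,t0 in [(0,60,0),(20,40,0),(30,30,0),(30,30,-15),(15,40,-15),(20,35,-10),(10,50,-10)]:
    p,M=tcp(WC,WY,r(th),r(t0),flip);q0=inverse_kinematics(p,M)
    p1,M1=tcp(HC,SY,r(th+rho),r(t0+rho),flip);q1=inverse_kinematics(p1,M1)
    p2,M2=tcp(HC+[0,0,.06],SY,r(th+rho),r(t0+rho),flip);q2=inverse_kinematics(p2,M2)
    print(flip,th,rho,t0,*[None if q is None else np.round(q,2) for q in(q0,q1,q2)])
E
```

```text
[0.13085249 0.27413644 0.62381928]
[ 0.22028095 -0.20805291  0.62437848] [[ 0.   -0.13  0.99]
 [-0.    0.99  0.13]
 [-1.   -0.    0.  ]] 5.5917
1 0 60 0 [ 0.59  0.43  0.01  1.76 -0.    0.95  0.73] [ 0.66  0.59  0.02  1.73 -0.92  1.49  0.85] [ 0.66  0.52  0.02  1.69 -0.92  1.56  0.76]
1 20 40 0 [ 0.6   0.46  0.04  1.72 -0.02  0.96  0.78] [ 0.65  0.47 -0.1   1.74 -0.65  1.25  0.62] [ 0.65  0.41 -0.1   1.69 -0.64  1.35  0.55]
1 30 30 0 [ 0.61  0.49  0.05  1.7  -0.03  0.96  0.81] [ 0.64  0.42 -0.16  1.75 -0.49  1.16  0.47] [ 0.64  0.36 -0.16  1.69 -0.47  1.26  0.42]
1 30 30 -15 [ 0.57  0.42 -0.02  1.83  0.31  0.75  0.47] [ 0.6   0.37 -0.26  1.76 -0.19  1.06  0.2 ] [ 0.61  0.32 -0.27  1.69 -0.19  1.18  0.18]
1 15 40 -15 [ 0.56  0.39 -0.05  1.86  0.33  0.76  0.43] [ 0.63  0.39 -0.2   1.75 -0.39  1.12  0.38] [ 0.63  0.34 -0.2   1.68 -0.38  1.24  0.33]
1 20 35 -10 [ 0.58  0.42 -0.02  1.8   0.19  0.82  0.58] [ 0.63  0.39 -0.2   1.75 -0.39  1.12  0.38] [ 0.63  0.34 -0.2   1.68 -0.38  1.24  0.33]
1 10 50 -10 [ 0.58  0.4  -0.04  1.82  0.21  0.82  0.55] [ 0.65  0.47 -0.1   1.74 -0.65  1.25  0.62] [ 0.65  0.41 -0.1   1.69 -0.64  1.35  0.55]
```

```bash
python3 - <<'E'
from plan import *
r=np.radians
p,M=tcp(WC,WY,r(5),0,1)
movep(p+[0,0,.09],M)
s=sense();np.savez('pics/w2s.npz',p=s['position'],R=s['tcp_rot']);save('wrist','w2')
move_l(p,feed=.12)
s=sense();print(s['position']-p,s['wrist_force'],s['time_s'])
save('wrist','w3')
E
```

```text
[ 0.00049074 -0.00034739  0.00084625] [0.3951919  0.34413783 0.1049787 ] 8.25
```

View pics/w2.png

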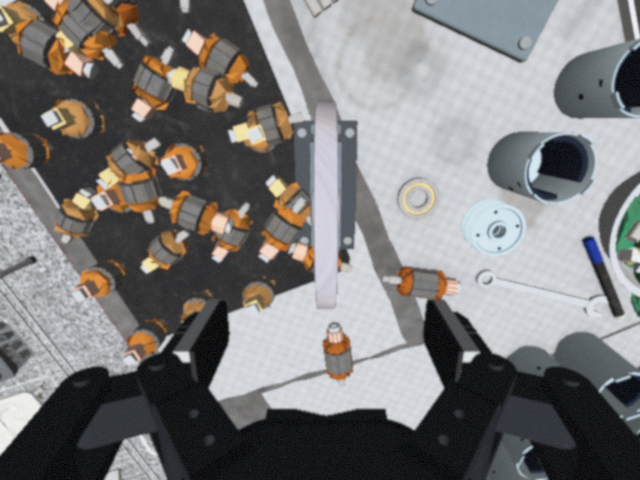

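View pics/w3.png

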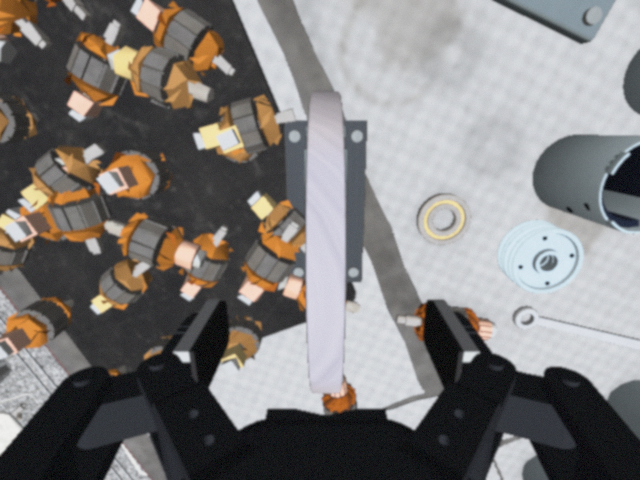

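```bash
python3 - <<'E'
from plan import *
command_gripper(.0,110)
s=sense();print(s['finger_gap'],s['wrist_force'],s['position'],s['time_s'])
p=s['position'].copy();p[2]+=.075
move_l(p,feed=.08);s=sense();print(s['finger_gap'],s['wrist_force'],s['time_s'])
save('scene','s1');save('side','d1')
from fit import wheel
from m import cloud
for n,f in(('scene','s1'),('side','d1')):print(n,wheel(cloud(n,f),(.482,-.377),zmin=.09))
E
```

```text
0.014034119823963156 [-0.85282518  0.49118265  3.17053702] [ 0.48323038 -0.38447467  0.19006211] 8.95
0.013980827049798987 [-1.28804869 -0.61504888 -4.37244642] 10.0417
scene (array([ 4.8140e-01, -3.7610e-01,  1.7400e-01,  3.2763e+00,  5.0000e-04]), np.float64(0.0009219557718420108), 2655)
side (array([ 0.4696, -0.4337,  0.1395,  4.4712, -0.1801]), np.float64(0.0004050853615950984), 1445)
```

View pics/s1.png

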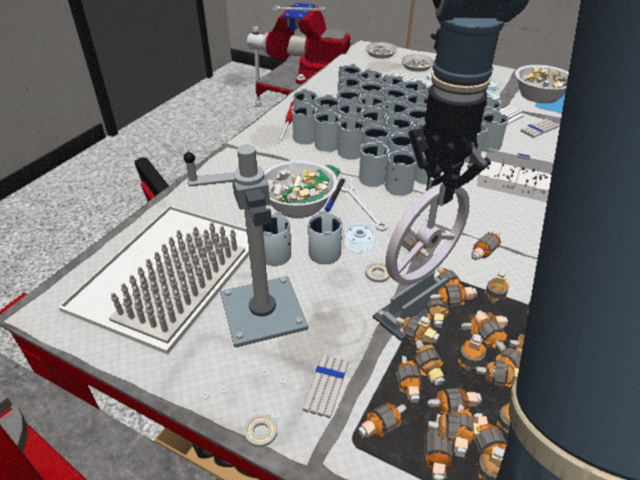

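```bash
cat >> plan.py <<'E'
RHO=np.radians(45);TH=np.radians(5)
EX=np.array([np.cos(SY),np.sin(SY),0])
def hang(dx,dz): return tcp(HC+dx*EX+dz*up,SY,TH+RHO,RHO,1)
E
python3 - <<'E'
from plan import *
p1,M1=tcp(np.array([.43,-.28,.27]),SY,TH+RHO,RHO,1)
p2,M2=hang(-.13,.033)
movep(p1,M1);print(sense()['time_s'],sense()['finger_gap'])
movep(p2,M2);s=sense();print(s['position']-p2,s['time_s'],s['finger_gap'],s['wrist_force'])
save('scene','s2');save('side','d2')
from fit import wheel
from m import cloud
print('want',HC-.13*EX+.033*up)
def wf(P,c0,):
    return wheel(P,c0,zmin=.12)
import fit
for n,f in(('scene','s2'),('side','d2')):
    P=cloud(n,f);P[P[...,2]>.33]=np.nan
    print(n,f)
E
```

```text
10.7583 0.014266419172515322
[0.0007357  0.00100625 0.00035915] 11.55 0.014013792802504445 [-0.14305549  0.07038306 -3.77793651]
want [ 0.43590664 -0.09349325  0.2249    ]
scene s2
side d2
```

View pics/s2.png

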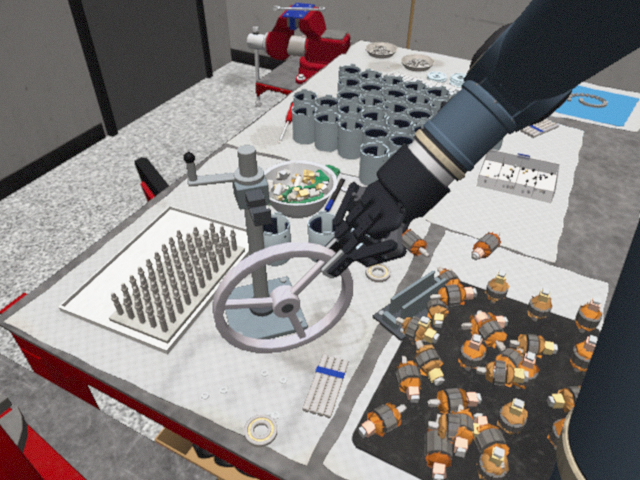

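View pics/d2.png

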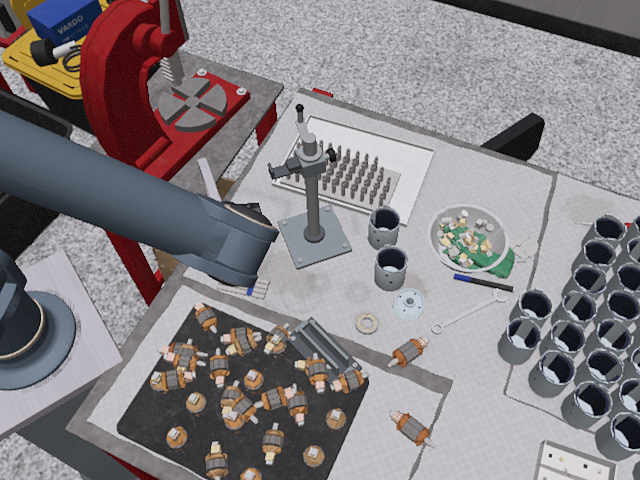

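```bash
cat > fit2.py <<'E'
from m import *
from scipy.optimize import least_squares
def wheel2(P,c,y0):
    c=np.array(c);Q=P[np.linalg.norm(P-c,axis=-1)<.11]
    a0=np.array([np.cos(y0),np.sin(y0),0]);Q=Q[np.abs((Q-c)@a0)<.03]
    def f(p):
        a=np.array([np.cos(p[3])*np.cos(p[4]),np.sin(p[3])*np.cos(p[4]),np.sin(p[4])])
        D=Q-p[:3];ax=D@a;r=np.linalg.norm(D-ax[:,None]*a,axis=1)
        dx=np.abs(ax)-.008;dr=np.abs(r-.084)-.006
        sd=np.hypot(np.maximum(dx,0),np.maximum(dr,0))+np.minimum(np.maximum(dx,dr),0)
        return np.where(r<.07,0,sd)
    s=least_squares(f,[*c,y0,0],loss='cauchy',f_scale=.0015);return s.x.round(4),s.cost,len(Q)
E
python3 - <<'E'
from fit2 import *; from plan import *
w=HC-.13*EX+.033*up
print(w,wheel2(cloud('scene','s2'),w,SY))
P=cloud('scene','s0') if 0 else cloud('scene','scene0')
E
```

```text
[ 0.43590664 -0.09349325  0.2249    ] (array([ 0.4359, -0.0924,  0.2236, -0.2492,  0.0028]), np.float64(0.004615773856543059), 7268)
```

```bash
python3 - <<'E'
from plan import *
p,M=hang(0,.033)
print(move_l(p,feed=.06,until_force=8));s=sense();print(s['position']-p,s['time_s'],s['wrist_force'])
save('scene','s3');save('side','d3')
E
python3 - <<'E'
import cv2
a=cv2.imread('pics/s3.png');b=cv2.imread('pics/d3.png')
cv2.imwrite('pics/c5.png',cv2.resize(a[130:330,170:370],None,fx=3,fy=3,interpolation=3))
cv2.imwrite('pics/c6.png',cv2.resize(b[90:270,200:390],None,fx=3,fy=3,interpolation=3))
from fit2 import *; from plan import *
print(HC+.033*up,wheel2(cloud('scene','s3'),HC+.033*up,SY))
E
```

```text
False
[-1.88487412e-04 -4.86283084e-06  2.98701282e-05] 13.9667 [ 0.07693732  0.9983085  -3.93191622]
[ 0.56186525 -0.12565576  0.2249    ] (array([ 0.561 , -0.1255,  0.2234, -0.2523,  0.0012]), np.float64(0.003653102661099881), 6175)
```

View pics/c5.png

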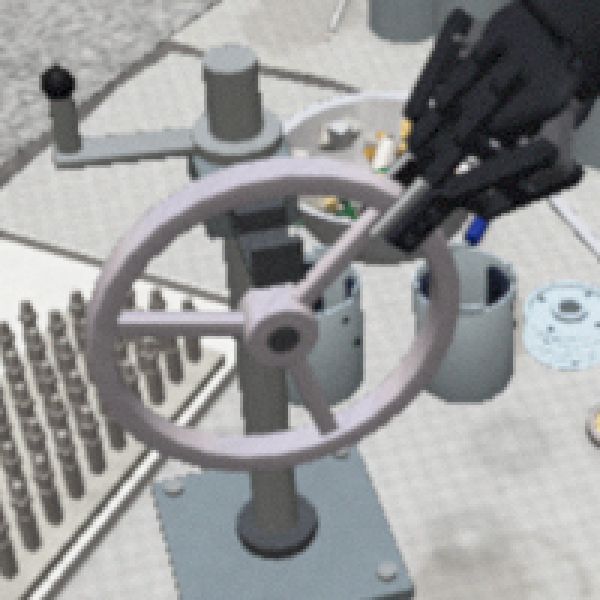

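View pics/c6.png

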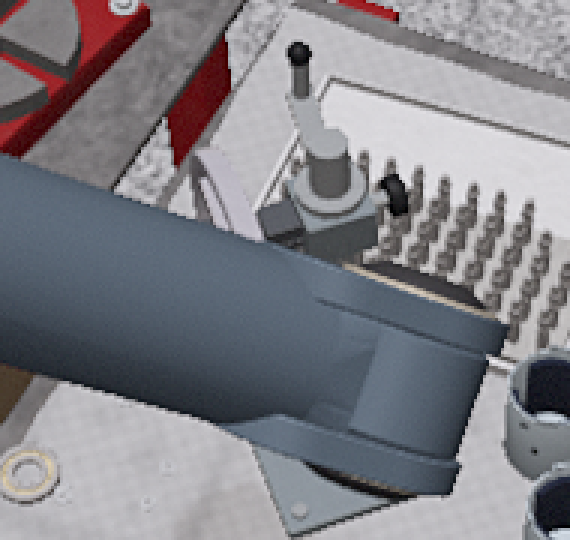

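```bash
python3 - <<'E'
from plan import *
p,M=hang(.001,.008);print(move_l(p,feed=.04,until_force=5));s=sense();print(s['position']-p,s['wrist_force'])
p,M=hang(.001,-.010);print(move_l(p,feed=.015,until_force=3));s=sense();print((s['position']-hang(.001,0)[0]).round(4),s['wrist_force'],s['time_s'])
save('scene','s4')
from fit2 import *
print(HC,wheel2(cloud('scene','s4'),HC,SY))
E
python3 - <<'E'
import cv2
a=cv2.imread('pics/s4.png')
cv2.imwrite('pics/c7.png',cv2.resize(a[130:330,170:370],None,fx=3,fy=3,interpolation=3))
E
```

```text
False
[ 1.35903305e-04 -3.80367741e-05  1.17626224e-04] [-0.01262884  0.62540151 -4.99811551]
True
[ 0.      0.0004 -0.0022] [ 0.31022281 -0.46858254  3.04242946] 15.575
[ 0.56186525 -0.12565576  0.1919    ] (array([ 5.624e-01, -1.243e-01,  1.894e-01, -2.530e-01,  1.000e-04]), np.float64(0.005766825813374905), 5683)
```

View pics/c7.png

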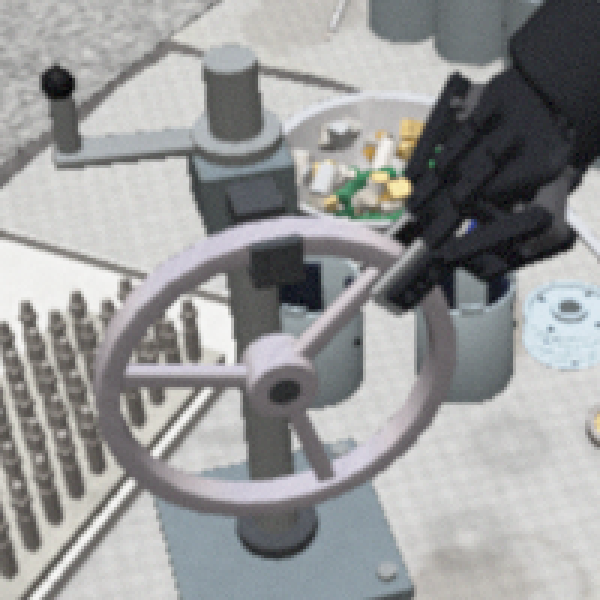

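```bash
python3 - <<'E'
from plan import *
command_gripper(.014,20)
command_gripper(.04)
s=sense();print(s['finger_gap'],s['wrist_force'],s['time_s'])
p=s['position']-.09*s['tcp_rot'][:,0]
print(move_l(p,feed=.1,until_force=4),sense()['time_s'])
sleep(.3)
save('scene','s5');save('side','d5')
from fit2 import *
print(HC,wheel2(cloud('scene','s5'),HC-[0,0,.002],SY))
E
python3 - <<'E'
import cv2
a=cv2.imread('pics/s5.png')
cv2.imwrite('pics/c8.png',cv2.resize(a[130:330,170:370],None,fx=3,fy=3,interpolation=3))
E
```

```text
0.039663072990946055 [ 0.03053631 -1.68185567 -0.28135263] 16.2583
False 17.3083
[ 0.56186525 -0.12565576  0.1919    ] (array([ 5.622e-01, -1.257e-01,  1.892e-01, -2.529e-01,  5.000e-04]), np.float64(0.0033799589416548506), 5238)
```

View pics/c8.png

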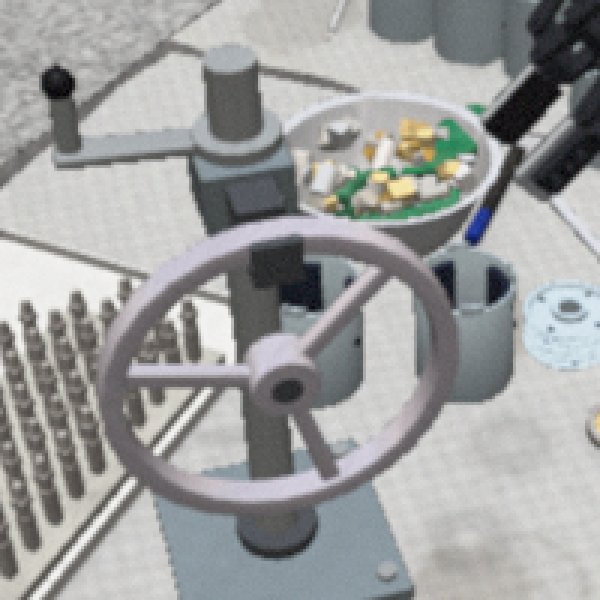

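View pics/d5.png

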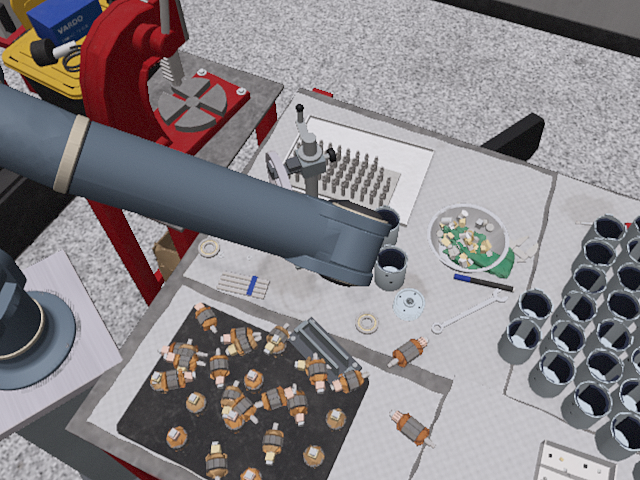

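```bash
cat >> plan.py <<'E'
def kp(phi,off,z,flip=1):
    a=np.pi+SY-phi; u=np.array([np.cos(a),np.sin(a),0]); t=np.array([np.sin(a),-np.cos(a),0]) # opening direction
    p=np.array([COL[0],COL[1],0])+.078*u+off*t; p[2]=z
    x=-up; Z=flip*u
    return p,np.c_[x,np.cross(Z,x),Z]
E
python3 - <<'E'
from plan import *
s=sense();print(s['position'])
p=s['position'].copy();p+=[0,-.03,.0];
move_l(s['position']+np.array([0,-.04,.2]),feed=.2)
command_gripper(0,30)
for f in(1,-1):
    for ph in(1.75,1.65,1.2,.8,.4,0):
        q=inverse_kinematics(*kp(ph,.03,.33,f));q2=inverse_kinematics(*kp(ph,.03,.45,f));print(f,ph,None if q is None else q.round(2),None if q2 is None else q2.round(2))
print(sense()['joint_pos'].round(2))
E
```

```text
[ 0.52905084 -0.25401519  0.30940658]
1 1.75 [ 0.24  0.45 -0.27  1.4   0.12  1.3   1.11] [ 0.24  0.42 -0.29  1.19  0.12  1.55  1.11]
1 1.65 [ 0.25  0.44 -0.29  1.42  0.13  1.3   1.19] [ 0.25  0.41 -0.31  1.21  0.12  1.54  1.2 ]
1 1.2 [ 0.31  0.4  -0.39  1.5   0.16  1.28  1.59] [ 0.31  0.35 -0.41  1.3   0.14  1.52  1.61]
1 0.8 [ 0.4   0.35 -0.5   1.58  0.18  1.26  1.96] [ 0.41  0.31 -0.52  1.37  0.15  1.5   1.99]
1 0.4 [ 0.52  0.32 -0.61  1.64  0.19  1.24  2.37] [ 0.53  0.26 -0.62  1.44  0.15  1.49  2.4 ]
1 0 [ 0.95  0.45 -1.17  1.67  0.42  1.31  2.59] [ 1.01  0.42 -1.31  1.47  0.41  1.56  2.61]
-1 1.75 [ 0.03  0.44  0.04  1.41 -0.02  1.29 -1.93] [ 0.06  0.4   0.    1.2  -0.    1.53 -1.94]
-1 1.65 [ 0.05  0.43  0.    1.43 -0.    1.29 -1.85] [ 0.07  0.39 -0.03  1.22  0.01  1.53 -1.86]
-1 1.2 [ 0.08  0.37 -0.08  1.52  0.03  1.26 -1.45] [ 0.1   0.33 -0.1   1.31  0.03  1.5  -1.45]
-1 0.8 [ 0.12  0.31 -0.12  1.59  0.04  1.24 -1.06] [ 0.18  0.27 -0.2   1.39  0.05  1.49 -1.07]
-1 0.4 [ 0.18  0.27 -0.17  1.66  0.05  1.22 -0.65] [ 0.21  0.22 -0.2   1.46  0.04  1.47 -0.64]
-1 0 [ 0.22  0.23 -0.16  1.71  0.04  1.21 -0.2 ] [ 0.23  0.18 -0.16  1.51  0.03  1.46 -0.19]
[ 0.77  0.4  -0.05  1.25 -0.69  1.83  0.39]
```

```bash
python3 - <<'E'
from plan import *
movep(*kp(1.7,.055,.48,-1));print(sense()['position'],sense()['time_s'])
save('scene','s6')
p,M=kp(1.7,.055,.33,-1);print(move_l(p,feed=.12,until_force=5));s=sense();print(s['position']-p,s['time_s'])
save('scene','s7')
E
python3 - <<'E'
import cv2
a=cv2.imread('pics/s7.png')
cv2.imwrite('pics/c9.png',cv2.resize(a[100:300,130:330],None,fx=3,fy=3,interpolation=3))
E
```

```text
[ 0.6997748  -0.08929538  0.47994265] 21.3
False
[ 4.24784037e-04 -5.80584025e-05  1.05721898e-03] 22.75
```

View pics/c9.png

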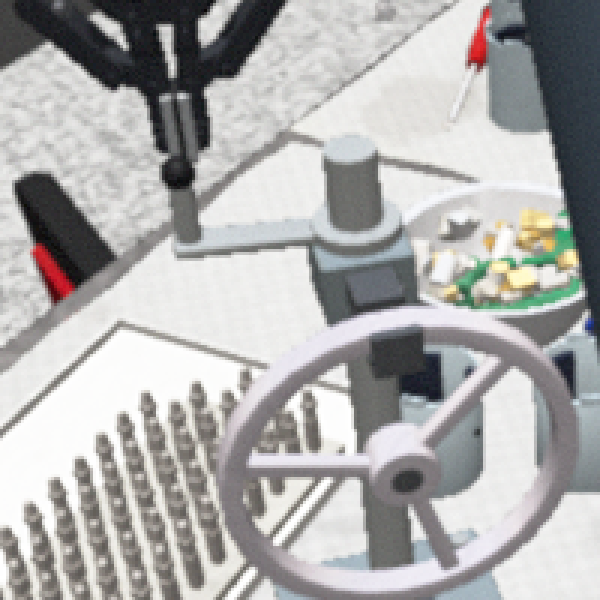

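```bash
python3 - <<'E'
from plan import *
f0=sense()['wrist_force']
p,M=kp(1.7,.022,.33,-1);move_l(p,M,feed=.08,until_force=8)
for ph in np.arange(1.6,.25,-.15):
    p,M=kp(ph,.019,.33,-1);r=move_l(p,M,feed=.08,until_force=8)
    s=sense();print(ph.round(2),r,(s['wrist_force']-f0).round(1),s['time_s'])
    if r: break
save('scene','s8')
E
```

```text
1.6 False [-0.3  0.1 -0.9] 23.6417
1.45 False [ 0.1  0.3 -0.3] 23.9417
1.3 False [-0.9 -0.6 -1.1] 24.2417
1.15 False [-0.8 -0.4 -0.4] 24.5417
1.0 False [ 0. -0. -0.] 24.8417
0.85 False [-1.1  0.6 -0.3] 25.1417
0.7 False [ 0.2  0.3 -0.9] 25.4417
0.55 False [ 0.3 -0.4 -0.1] 25.7417
0.4 False [-0.6 -0.6 -0.8] 26.0417
0.25 False [-0.1  0.1 -0.4] 26.3417
```

View pics/s8.png

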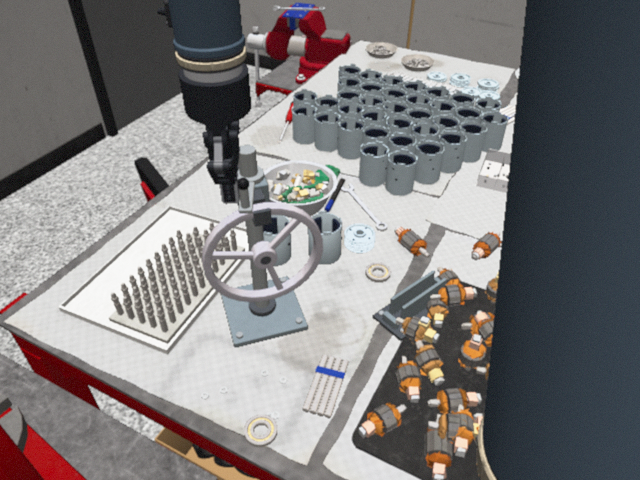

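```bash
python3 - <<'E'
import cv2
a=cv2.imread('pics/s8.png')
cv2.imwrite('pics/c10.png',cv2.resize(a[120:260,180:320],None,fx=4,fy=4,interpolation=3))
E
```

```text
(no output)
```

View pics/c10.png

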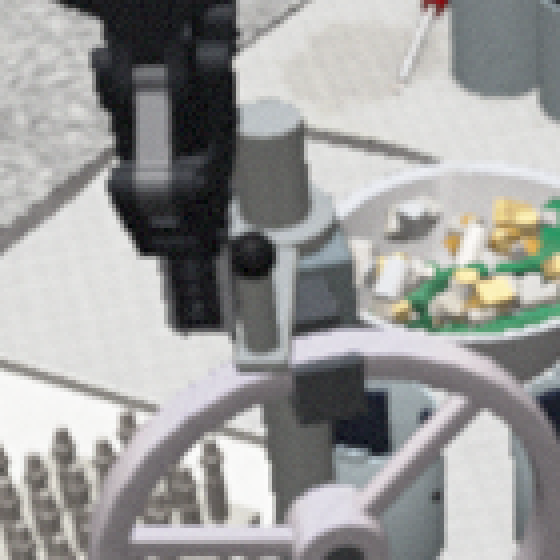

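```bash
python3 - <<'E'
from plan import *
f0=sense()['wrist_force']
for ph in (.15,.08,.02,-.04,-.1,-.16,-.22):
    p,M=kp(ph,.019,.33,-1);r=move_l(p,M,feed=.03,until_force=5)
    s=sense();print(ph,r,(s['wrist_force']-f0).round(1),s['time_s'])
    if r: break
save('scene','s9');save('side','d9')
import cv2
a=cv2.imread('pics/s9.png');b=cv2.imread('pics/d9.png')
cv2.imwrite('pics/c11.png',np.hstack([cv2.resize(x,(400,400),interpolation=3) for x in(a[120:260,190:330],b[90:210,230:350])]))
E
```

```text
0.15 False [ 0.9  0.1 -0.5] 26.8083
0.08 False [-0.3  0.4  0.7] 27.1417
0.02 False [ 0.1 -0.2 -0.1] 27.45
-0.04 False [0.6 1.1 0.1] 27.7583
-0.1 True [0.8 1.6 0.2] 27.9667
```

View pics/c11.png

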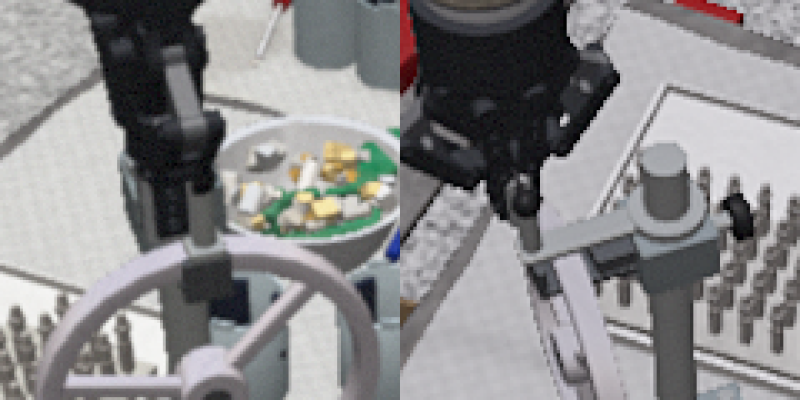

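Hit the stop (force at −0.1 commanded); the bar lies over saddle and lip. Back off the opposite way, then up and check.

```bash
python3 - <<'E'
from plan import *
s=sense();t=kp(0,1,0)[0]-kp(0,0,0)[0];t[2]=0
move_l(s['position']+.045*t,feed=.06);s=sense();move_l(s['position']+np.array([0,0,.15]),feed=.15)
s=sense();move_l(s['position']+.1*t,feed=.2)
sleep(.3);save('scene','s10');save('side','d10');print(sense()['time_s'])
from fit2 import *
print(HC,wheel2(cloud('scene','s10'),HC-[0,0,.002],SY),wheel2(cloud('side','d10'),HC-[0,0,.002],SY))
for n,f in(('scene','s10'),('side','d10')):
    P=cloud(n,f);d=P[...,:2]-COL;r=np.hypot(d[...,0],d[...,1])
    m=(r>.06)&(r<.095)&(P[...,2]>.298)&(P[...,2]<.345);q=d[m];print(n,m.sum(),np.median(q,axis=0),'keeper',np.pi+SY-np.arctan2(np.median(q[:,1]),np.median(q[:,0])))
import cv2
a=cv2.imread('pics/s10.png');b=cv2.imread('pics/d10.png')
cv2.imwrite('pics/c12.png',np.hstack([cv2.resize(x,(400,400),interpolation=3) for x in(a[120:320,180:380],b[90:250,210:370])]))
E
```

```text
31.1667
[ 0.56186525 -0.12565576  0.1919    ] (array([ 0.5622, -0.1256,  0.1893, -0.254 ,  0.0017]), np.float64(0.0039001504861590625), 5198) (array([ 0.5618, -0.1273,  0.1908, -0.2525, -0.0016]), np.float64(0.00263067761423789), 1724)
scene 282 [-0.08006241  0.02181679] keeper 0.016037975911556757
side 138 [-0.07812415  0.01347836] keeper -0.07915695432937753
```

View pics/c12.png

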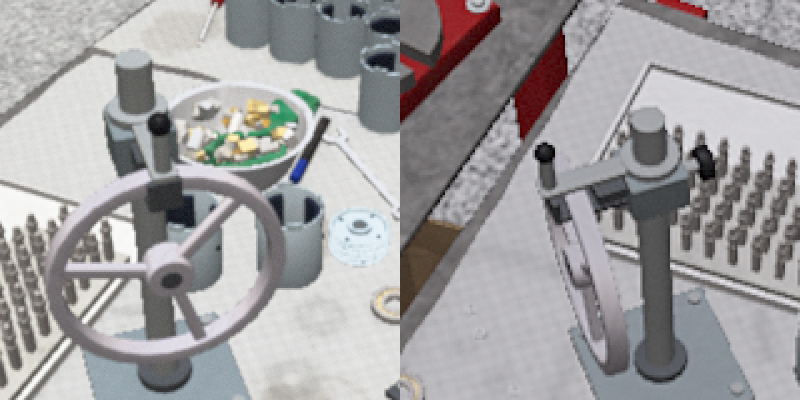

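View pics/d10.png

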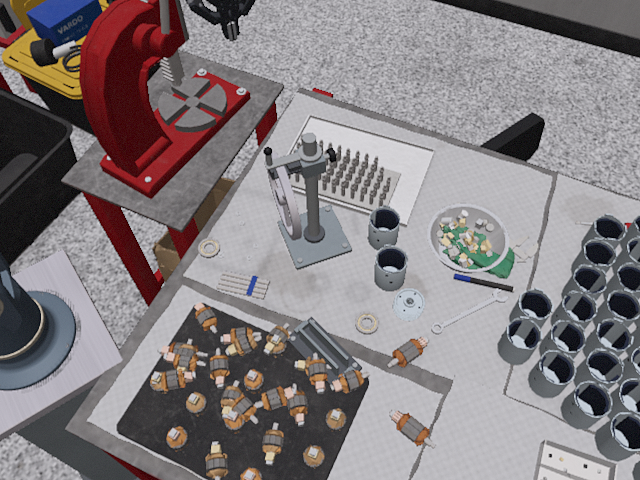

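The two views put the keeper at about −0.03 rad on average, which is shut. The wheel is hanging still and the bystanders are where they were.

```bash
python3 -c "
from rig import *
finish_job()"
```

```text
the job is handed in; nothing more can be done
```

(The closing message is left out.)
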